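# Repack the row of rivet tins into the parts case in reverse order

## Robot

A 6-joint arm with a two-finger parallel gripper is mounted at the origin on the work surface. World frame = base frame: x ahead of the robot, y to its left, z up, the work surface at z = 0. Lengths are in mm, angles in rad, forces in N, time in s.
With the tool pointing down it reaches from about 275 to 875 mm from the base axis. Payload 12.5 kg.
Tool frame: the origin (TCP) lies between the finger pads; the fingertips stand 11 mm ahead of it and the grasp point (between the pads) lies 8 mm behind it; z points along the fingers, y is the line along which they close (so a half turn about z gives the same grasp; the last joint's range is limited). The gripper opens to 85 mm and grips with 20 to 120 N. Pads are 22 mm wide; open, the fingers measure 114 mm over their backs; the gripper's body (76 mm by 85 mm) begins 54 mm behind the grasp point. The pads swing forward as they close: fully open they stand 13 mm farther back than shut.
Start: joints at [-1.419, 0.351, 1.652, -0, 1.139, -0.085], TCP at [129.047, -534.632, 242.29] pointing down, gripper open.
Joint ranges: [-2.75, 2.75], [-0.79, 2.1], [0.01, 2.65], [-1.57, 4.71], [0.07, 3.14], [-2.87, 2.87]. Speed limits (rad/s): [2.22, 2.22, 2.79, 3.14, 3.14, 3.14].

## Interface

Orientations are given as a unit quaternion [w, x, y, z].
In Python, from rig import bot, viewer gives the robot as it stands.
- The arm moves only by the tool jog_arm, never from a script. Its argument "commands" is text: rows parted by semicolons, each of 7 numbers parted by spaces: the turn, a rotation vector about the tool's x, y, z in rad, then the shift along the tool's x, y, z in m, then the finger opening in m, from 0 to 0.0854. A call has 1 to 20 rows; each row is the pose to reach, as a shift and turn from the pose commanded when the call began, along the tool's axes at that moment; what a row does not reach only later rows make up. A row lasts 1/10 s, in which the tool goes at most 50 mm and 8.59 degrees, less where a joint would pass 70% of its speed; a pose out of reach is approached as far as the arm can. A call with a gripper value outside its range is refused whole. The fingers move at their own pace and stop on an object; "force" is the grip in N (left out, the last holds). Time passes only in rows, so rows that repeat a pose let the fingers close. It gives the time, the measured TCP pose, the force, the opening and the grip force at its end, in the units of the state.
- bot.get_state(): the state, without advancing time (a new reading comes with each control period).
- viewer.read_camera(name): name is "side" or "top" or "wrist"; returns a dict with "pixels" (400x640x3 uint8, red, green, blue), "z_map" (400x640 float32, mm along the optical axis (not along the pixel's ray), 0 where there is no reading), "intrinsics" (3x3 intrinsics, pixels), "extrinsics" (4x4, takes a point from world to camera coordinates). Camera axes: x right, y down, z forward; pixel columns grow to the right and rows downward; lengths in mm; the calibration is good to about 2 mm. A picture is of the moment at which its call begins.
- bot.hand_in(): hands the job in; it is judged then, once.
The state is a dict: "time_s": time; "q": joint angles; "qvel": joint speeds; "tau": joint torques, N m; "position": TCP position; "tool_rot": TCP orientation; "wrist_force": force on the tool from outside, world axes, zero at the start; "wrist_torque": the same for the moment, N m; "grip_width": opening from 0.0 (shut) to 1.0 (fully open); "grip_force": force on a finger pad.
Only numpy, scipy, OpenCV 4.12 (cv2) and the standard library are available. Lean on these libraries where they do the work, as an engineer would, in place of code of your own. Each camera call takes 0.05 s, during which the arm holds its last target. There are 200 camera calls.

## Task

Move the four rivet tins from the aluminium sorting block into the four pockets of the open green case, one to a pocket and in reverse order: the tin that now stands nearest the block's red clip goes into the pocket farthest from the case's red end, the next tin into the next pocket, and so on, so that the tin farthest from the clip ends up beside the red end. Keep the tins upright throughout and leave each standing flat on its pocket floor.

Things in the scene. Friction and masses are not known exactly. Their poses are not given: they have to be found in the camera images.
- tin_blue: Loose steel rivet tin with a blue cap: an upright plain cylinder 36 mm in diameter and 60 mm high (cap = the top 14 mm), about 0.11 kg. Origin at the centre of its underside, z up. At the start it stands on the blue seat.
- tin_yellow: Loose steel rivet tin with a yellow cap: an upright plain cylinder 36 mm in diameter and 60 mm high (cap = the top 14 mm), about 0.11 kg. Origin at the centre of its underside, z up. At the start it stands on the yellow seat.
- tin_white: Loose steel rivet tin with a white cap: an upright plain cylinder 36 mm in diameter and 60 mm high (cap = the top 14 mm), about 0.11 kg. Origin at the centre of its underside, z up. At the start it stands on the white seat.
- tin_black: Loose steel rivet tin with a black cap: an upright plain cylinder 36 mm in diameter and 60 mm high (cap = the top 14 mm), about 0.11 kg. Origin at the centre of its underside, z up. At the start it stands on the black seat.
- seat_blue: Fixed blue seat disc, 52 mm across, 4 mm thick, on the aluminium block (70 x 232 x 20 mm high); its top is 24 mm above the bench. The blue tin starts on it; the seat stays and marks where. Four seats in a straight row, 58 mm pitch, in an order that changes. Origin: centre of its underside; y axis along the row.
- seat_yellow: Fixed yellow seat disc, 52 mm across, 4 mm thick, on the aluminium block (70 x 232 x 20 mm high); its top is 24 mm above the bench. The yellow tin starts on it; the seat stays and marks where. Four seats in a straight row, 58 mm pitch, in an order that changes. Origin: centre of its underside; y axis along the row.
- seat_white: Fixed white seat disc, 52 mm across, 4 mm thick, on the aluminium block (70 x 232 x 20 mm high); its top is 24 mm above the bench. The white tin starts on it; the seat stays and marks where. Four seats in a straight row, 58 mm pitch, in an order that changes. Origin: centre of its underside; y axis along the row.
- seat_black: Fixed black seat disc, 52 mm across, 4 mm thick, on the aluminium block (70 x 232 x 20 mm high); its top is 24 mm above the bench. The black tin starts on it; the seat stays and marks where. Four seats in a straight row, 58 mm pitch, in an order that changes. Origin: centre of its underside; y axis along the row.
- clip_red: Fixed red clip closing one end of the aluminium block's row (70 x 12 x 26 mm high): it marks the first place. It may be at either end; a like grey clip is at the other. Origin at the centre of its underside, in line with the seats: the nearest seat's centre is 35 mm away, then 93, 151 and 209 mm.
- case: Fixed open green case: tray 62 (x) by 236 mm (y), walls 20 mm high, four pockets 54 x 54 mm in a row along y, parted by 14 mm high walls. Pocket centres: x 0, y -87, -29, 29, 87 mm in the case frame; floors 4 mm above the bench. The +y end is painted red. Lid folded flat behind (x 37 to 97 mm, 16 mm high). Origin: centre of the tray's underside, on the bench.
Not all that is in view belongs to the job. Leave any orange look-alike of the tin_white alone.

How it is judged:
By the outcome, as a careful person would: the job done as asked, in the order asked, and still so for the second after the job is handed in, with the robot touching nothing.
It also fails if it takes over 88 s, if anything falls off the work surface, if the arm or the gripper's body presses on something with over 40 N, if the wrist force passes 120 N, or if a joint passes its speed limit or range.

## Working session

There is one attempt and no reset: what is moved stays moved. The work goes in short steps, Python scripts to look and compute and a tool call to move; the robot and the scene stay as the last step left them, time stands still between calls to the robot, and variables do not carry over. Pictures are saved under pics/ and viewed, at most 14 in all, crops included, and the job is handed in when it is done.

Besides the shell and the picture viewer there is one more tool, called after "Request:" as name(argument=value, ...) on one line, values as JSON. jog_arm: Moves the arm, as the interface text tells. Its arguments: {"type":"object","properties":{"commands":{"type":"string"},"force":{"type":"number"}},"required":["commands"]}

```bash
mkdir -p pics; ls
python3 - <<'E'
from rig import bot, viewer
import cv2,numpy as np
print(bot.get_state())
for n in ["top","side"]:
    r=viewer.read_camera(n); np.savez(f"{n}0.npz",**r)
    cv2.imwrite(f"pics/{n}0.png",r["pixels"][:,:,::-1]); print(n,r["intrinsics"],r["extrinsics"])
E
```

```text
pics
{'time_s': 0.0, 'q': array([-1.41859791e+00,  3.51200115e-01,  1.65244933e+00, -2.30640959e-05,
        1.13911022e+00, -8.46218281e-02]), 'qvel': array([ 4.99234707e-04, -4.26794612e-04,  1.79435224e-05, -1.11144901e-03,
       -3.28682691e-04,  9.88205058e-04]), 'tau': array([-5.22880691e-04, -5.06109202e+01, -2.91408420e+01, -5.52320250e-05,
        4.66888421e-03, -4.43125634e-05]), 'position': array([ 128.99449346, -534.31736333,  241.76860968]), 'tool_rot': array([-5.82818549e-04,  9.92996969e-01,  1.18138389e-01, -3.01772207e-05]), 'wrist_force': array([-0.48620207, -0.35661208, -0.15012245]), 'wrist_torque': array([ 0.02741678, -0.01349787,  0.00231247]), 'grip_force': 0.0, 'grip_width': 0.9986762520317997}
top [[507.42246978   0.         309.75926002]
 [  0.         507.42246978 201.61925607]
 [  0.           0.           1.        ]] [[-1.55569178e-02 -9.99454929e-01  2.91174728e-02 -2.67050558e+01]
 [-9.96557060e-01  1.31268389e-02 -8.18639889e-02  5.16751190e+02]
 [ 8.14371468e-02 -3.02907744e-02 -9.96218079e-01  9.97793029e+02]
 [ 0.00000000e+00  0.00000000e+00  0.00000000e+00  1.00000000e+00]]
side [[433.2381836    0.         319.02176491]
 [  0.         433.2381836  194.96813838]
 [  0.           0.           1.        ]] [[ 9.77363899e-01 -2.11314998e-01 -1.02849344e-02 -5.20622631e+02]
 [-1.49788555e-01 -6.56826107e-01 -7.39014786e-01  1.09759474e+02]
 [ 1.49409495e-01  7.23826938e-01 -6.73610694e-01  8.94449851e+02]
 [ 0.00000000e+00  0.00000000e+00  0.00000000e+00  1.00000000e+00]]
```

View pics/top0.png

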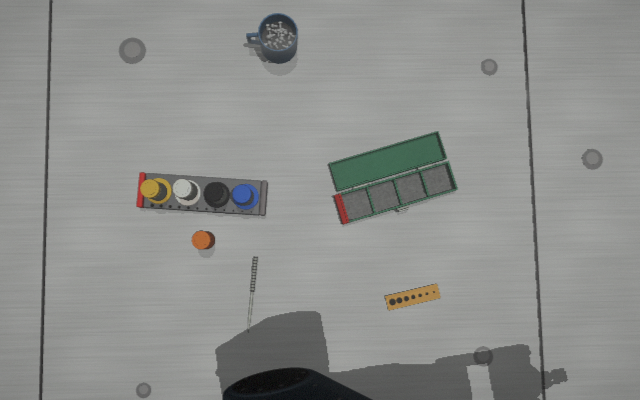

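View pics/side0.png

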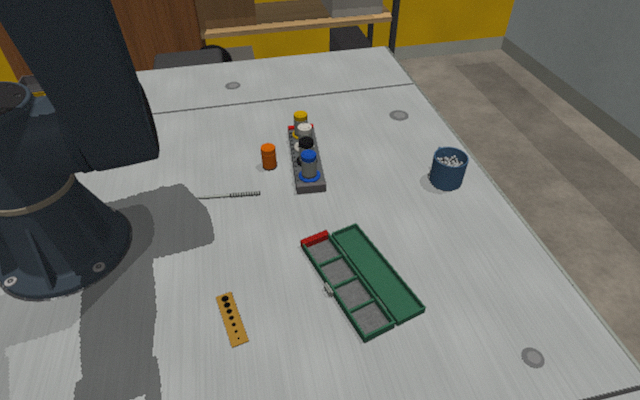

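The top view shows the block at left with its red clip at (141,190). From the clip, the tins are yellow (151,188), white (184,189), black (216,194) and blue (243,195). An orange look-alike stands apart at (203,240), to be left alone. The case has its red end at (341,207), and its pockets are at about (356,204), (383,195), (410,187) and (437,179).

```bash
cat > h.py <<'E'
import numpy as np,cv2
from scipy.spatial.transform import Rotation as R
def cast(r,uv,z):
    K,T=r["intrinsics"],r["extrinsics"]; uv=np.atleast_2d(uv).astype(float)
    d=np.c_[uv,np.ones(len(uv))]@np.linalg.inv(K).T@T[:3,:3]; c=-T[:3,:3].T@T[:3,3]
    return (c+d*((z-c[2])/d[:,2])[:,None])[:,:2]
def cloud(r):
    v,u=np.mgrid[:400,:640]; z=r["z_map"].astype(float)
    p=np.stack([u*z,v*z,z],-1)@np.linalg.inv(r["intrinsics"]).T
    return (p-r["extrinsics"][:3,3])@r["extrinsics"][:3,:3]
E
python3 - <<'E'
from h import *
r=dict(np.load("top0.npz")); P=cloud(r); hsv=cv2.cvtColor(r["pixels"],cv2.COLOR_RGB2HSV)
print("bench z",np.median(P[300:310,100:110,2]))
for n,(u,v) in dict(yellow=(151,188),white=(184,189),black=(216,194),blue=(243,195),orange=(203,240)).items():
    w=P[v-25:v+25,u-25:u+25]; m=(w[...,2]>(45 if n=="orange" else 76)).astype(np.uint8)
    k,l,s,c=cv2.connectedComponentsWithStats(m); i=l[25,25]
    pts=w[l==i]; 
    vv,uu=np.nonzero(l==i); uv=np.c_[uu+u-25,vv+v-25]
    z=np.median(pts[:,2]); q=cast(r,uv,84)
    (cx,cy),rad=cv2.minEnclosingCircle(q.astype(np.float32)); print(n,len(pts),"z",z,"med",np.mean(q,0),(cx,cy),rad, uv.mean(0))
def rect(m,z,name):
    cs,_=cv2.findContours(m.astype(np.uint8),cv2.RETR_EXTERNAL,cv2.CHAIN_APPROX_NONE); c=max(cs,key=cv2.contourArea)
    q=cast(r,c[:,0],z).astype(np.float32); print(name,cv2.minAreaRect(q),c[:,0].mean(0))
H,S,V=cv2.split(hsv); red=((H<8)|(H>172))&(S>150)&(V>60)
a=red.copy();a[:,:300]=0; rect(a,20,"case red")
a=red.copy();a[:,160:]=0;rect(a,26,"clip red")
roi=np.zeros_like(red);roi[120:235,315:470]=1
z=P[...,2]
rect(roi&(z>8),18,"case+lid by z")
rect(roi&(H>60)&(H<95)&(S>80),20,"green")
# pocket floors
m=(roi&(S<50)&(z<10)&(V<130)).astype(np.uint8)
k,l,s,c=cv2.connectedComponentsWithStats(m)
for i in range(1,k):
    if s[i,4]>150:
        cc,_=cv2.findContours((l==i).astype(np.uint8),0,cv2.CHAIN_APPROX_NONE)
        print("pocket",s[i],c[i],cast(r,c[i],4),cv2.minAreaRect(cast(r,cc[0][:,0],4).astype(np.float32)))
im=cv2.resize(r["pixels"][120:250,120:470,::-1],None,fx=2.28,fy=2.28,interpolation=2); cv2.imwrite("pics/crop.png",im)
E
```

```text
bench z -1.0889407707239025
yellow 295 z 83.17825956170707 med [540.52956802 267.92768923] (540.5203247070312, 267.7248840332031) 18.12686538696289 [149.28135593 188.1220339 ]
white 293 z 83.1301157237304 med [540.20387258 207.48756425] (540.1932373046875, 207.55284118652344) 18.278562545776367 [181.79180887 187.89761092]
black 282 z 83.34599682573514 med [533.05388447 149.25909404] (533.4703979492188, 149.3052978515625) 17.813270568847656 [212.9964539  191.30141844]
blue 282 z 83.33433511805924 med [528.28818471  96.48105777] (528.299560546875, 96.38973236083984) 17.94719886779785 [241.20921986 193.47163121]
orange 288 z 59.26274376110939 med [443.15322965 171.76320825] (442.8439636230469, 171.87049865722656) 18.250751495361328 [200.85069444 239.47916667]
case red ((502.01446533203125, -97.72625732421875), (57.87863540649414, 11.596822738647461), 15.974489212036133) [341.36065574 208.27868852]
clip red ((544.5928344726562, 301.511474609375), (10.25058364868164, 66.18738555908203), 86.29322814941406) [140.1369863  189.38356164]
case+lid by z ((562.2113037109375, -200.6511993408203), 
[... 286 characters left out ...]
23113153 -299.53663058]] ((560.4111328125, -299.84259033203125), (53.87149429321289, 54.38987731933594), 15.813993453979492)
pocket [395 172  32  32 669] [410.6980568  187.47982063] [[ 544.23850137 -243.16243728]] ((544.2124633789062, -243.365478515625), (53.912635803222656, 53.9489860534668), 15.965278625488281)
pocket [368 180  33  32 680] [383.81911765 195.61911765] [[ 528.11357607 -187.05985436]] ((528.3614501953125, -187.1800994873047), (53.994693756103516, 54.080745697021484), 15.813446998596191)
pocket [342 188  32  32 667] [357.2083958  203.57271364] [[ 512.4554853  -131.83968003]] ((512.5503540039062, -131.77389526367188), (53.82281494140625, 52.407859802246094), 15.921977043151855)
```

View pics/crop.png

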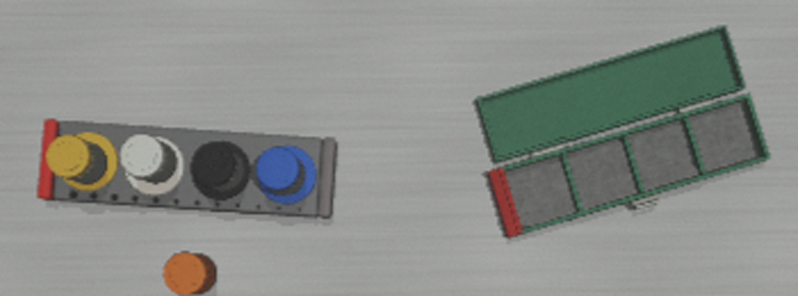

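The crop confirms the order. From the red clip the tins run yellow, white, black, blue, and the orange tin is off the block. So yellow goes to the pocket farthest from the red end, and blue goes beside the red end.

```bash
cat >> h.py <<'E'
def rel(x,y,z,phi):
    from rig import bot
    s=bot.get_state(); w,a,b,c=s["tool_rot"]; r0=R.from_quat([a,b,c,w])
    f=np.radians(phi); r1=R.from_matrix([[np.cos(f),np.sin(f),0],[np.sin(f),-np.cos(f),0],[0,0,-1]])
    return np.round((r0.inv()*r1).as_rotvec(),4), np.round(r0.inv().apply(np.array([x,y,z])-s["position"])/1000,4)
E
python3 -c "
from h import *
print(rel(540.5,267.8,160,86.3))"
```

```text
(array([-8.0000e-04, -7.0000e-04, -1.2694e+00]), array([ 0.5882, -0.6832,  0.0826]))
```

Request:
jog_arm(commands="0 0 -1.2694 0.5882 -0.6832 0.04 0.0854;0 0 -1.2694 0.5882 -0.6832 0.04 0.0854;0 0 -1.2694 0.5882 -0.6832 0.04 0.0854;0 0 -1.2694 0.5882 -0.6832 0.04 0.0854;0 0 -1.2694 0.5882 -0.6832 0.04 0.0854;0 0 -1.2694 0.5882 -0.6832 0.04 0.0854;0 0 -1.2694 0.5882 -0.6832 0.04 0.0854;0 0 -1.2694 0.5882 -0.6832 0.04 0.0854;0 0 -1.2694 0.5882 -0.6832 0.04 0.0854;0 0 -1.2694 0.5882 -0.6832 0.04 0.0854;0 0 -1.2694 0.5882 -0.6832 0.04 0.0854;0 0 -1.2694 0.5882 -0.6832 0.04 0.0854;0 0 -1.2694 0.5882 -0.6832 0.04 0.0854;0 0 -1.2694 0.5882 -0.6832 0.04 0.0854;0 0 -1.2694 0.5882 -0.6832 0.04 0.0854;0 0 -1.2694 0.5882 -0.6832 0.04 0.0854;0 0 -1.2694 0.5882 -0.6832 0.04 0.0854;0 0 -1.2694 0.5882 -0.6832 0.0826 0.0854;0 0 -1.2694 0.5882 -0.6832 0.0826 0.0854;0 0 -1.2694 0.5882 -0.6832 0.0826 0.0854", force=40)

```text
time_s: 2.1
position: [539.8, 268.6, 157.0]
tool_rot: [-0.001, 0.729, 0.685, -0.002]
wrist_force: [-0.4, -0.3, 0.2]
grip_width: 1.001
grip_force: 0.0
```

Run:
```python
from h import *
from rig import viewer
print(rel(540.5,267.8,60,86.3))
r=viewer.read_camera("wrist"); P=cloud(r); m=(P[...,2]>76)&(P[...,2]<92)
k,l,s,c=cv2.connectedComponentsWithStats(m.astype(np.uint8))
for i in range(1,k):
    if s[i,4]>200:
        q=cast(r,np.argwhere(l==i)[:,::-1],84); print(s[i],c[i],q.mean(0),cv2.minEnclosingCircle(q.astype(np.float32)),r["pixels"][l==i].mean(0))
cv2.imwrite("pics/w1.png",r["pixels"][:,:,::-1])
```

```text
(array([-0.0037,  0.0016,  0.0018]), array([-0.0006,  0.0012,  0.097 ]))
[ 295  187   56   56 2409] [322.45122457 214.73889581] [541.64645958 269.71708274] ((541.5008544921875, 269.48638916015625), 18.54123878479004) [99.04939809 79.92444998 22.38024076]
[ 302  272   52   49 2018] [327.3617443  296.14122894] [541.44938959 210.59799897] ((541.3077392578125, 210.38327026367188), 19.456953048706055) [171.11149653 171.69821606 162.18434093]
[ 298  342   48   34 1284] [321.36838006 359.36838006] [534.15523135 157.98246561] ((534.2445678710938, 155.37374877929688), 18.494613647460938) [25.02725857 24.71417445 26.1152648 ]
```

View pics/w1.png

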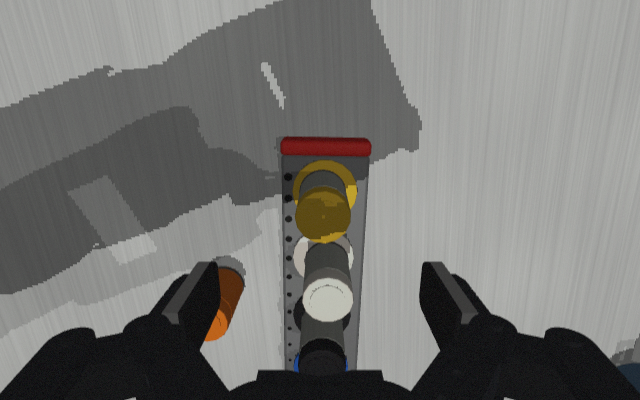

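The wrist view shows the yellow tin at (322,215), centred between the fingers and within 2 mm of the estimate, so I'm grasping it.

Request:
jog_arm(commands="0 0 0 0 0 0.05 0.0854;0 0 0 0 0 0.08 0.0854;0 0 0 0.0005 0.001 0.097 0.0854;0 0 0 0.0005 0.001 0.097 0.0854;0 0 0 0.0005 0.001 0.097 0.03;0 0 0 0.0005 0.001 0.097 0.03;0 0 0 0.0005 0.001 0.097 0.03;0 0 0 0.0005 0.001 0.097 0.03;0 0 0 0.0005 0.001 0.097 0.03;0 0 0 0.0005 0.001 0.097 0.03;0 0 0 0.0005 0.001 0.097 0.03;0 0 0 0.0005 0.001 0.097 0.03", force=40)

```text
time_s: 3.35
position: [542.1, 268.2, 64.0]
tool_rot: [0.0, 0.73, 0.684, 0.001]
wrist_force: [-1.1, -0.5, 6.8]
grip_width: 0.412
grip_force: 39.3
```

```bash
python3 -c "
from h import *
print(rel(560.2,-299.2,160,105.9))"
```

```text
(array([ 0.0017, -0.0004, -0.342 ]), array([-0.5649,  0.0548, -0.0963]))
```

Request:
jog_arm(commands="0 0 0 0 0 -0.03 0.03;0 0 0 0 0 -0.07 0.03;0 0 0 0 0 -0.1 0.03;0 0 -0.08 -0.04 0.004 -0.1 0.03;0 0 -0.16 -0.08 0.008 -0.1 0.03;0 0 -0.23 -0.13 0.013 -0.1 0.03;0 0 -0.342 -0.18 0.018 -0.1 0.03;0 0 -0.342 -0.23 0.022 -0.1 0.03;0 0 -0.342 -0.28 0.027 -0.1 0.03;0 0 -0.342 -0.33 0.032 -0.1 0.03;0 0 -0.342 -0.38 0.037 -0.1 0.03;0 0 -0.342 -0.43 0.042 -0.1 0.03;0 0 -0.342 -0.48 0.047 -0.1 0.03;0 0 -0.342 -0.52 0.051 -0.1 0.03;0 0 -0.342 -0.55 0.054 -0.1 0.03;0 0 -0.342 -0.565 0.055 -0.1 0.03;0 0 -0.342 -0.565 0.055 -0.1 0.03;0 0 -0.342 -0.565 0.055 -0.1 0.03;0 0 -0.342 -0.565 0.055 -0.1 0.03")

```text
time_s: 5.25
position: [560.2, -298.1, 162.8]
tool_rot: [-0.0, 0.602, 0.798, 0.0]
wrist_force: [0.6, -0.0, -1.0]
grip_width: 0.41
grip_force: 40.4
```

Run:
```python
from h import *
from rig import viewer,bot
print(rel(560.2,-299.2,42,105.9),bot.get_state()["wrist_force"])
for n in ["wrist","side"]:
    r=viewer.read_camera(n); cv2.imwrite(f"pics/{n}2.png",r["pixels"][:,:,::-1])
    if n=="wrist":
        P=cloud(r); 
        hsv=cv2.cvtColor(r["pixels"],cv2.COLOR_RGB2HSV); m=(hsv[...,0]>18)&(hsv[...,0]<32)&(hsv[...,1]>130)
        print("cap",np.percentile(P[m],[2,50,98],axis=0))
    else:
        cv2.imwrite("pics/s2c.png",cv2.resize(r["pixels"][180:360,260:460,::-1],None,fx=3,fy=3))
```

```text
(array([-0.0001, -0.0004,  0.0012]), array([-0.0011, -0.0003,  0.1208])) [ 0.630357   -0.04112387 -0.95795987]
cap [[ 310.95353029 -312.31376355    2.05213986]
 [ 551.89694695 -288.02379151  181.84288365]
 [ 574.70980626 -224.36462281  183.85046735]]
```

View pics/wrist2.png

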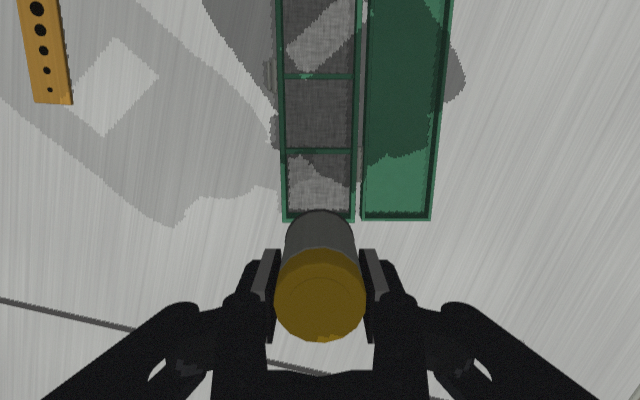

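View pics/s2c.png

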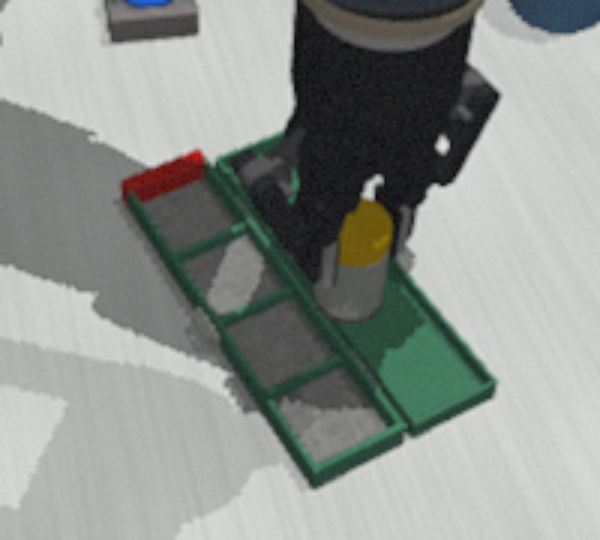

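The tin is held upright, with its cap at wrist (320,297) and the far pocket below and ahead of it. The cap height gives a tin underside 40 mm below the TCP. I'm lowering to TCP z of about 44, opening and backing off.

Request:
jog_arm(commands="0 0 0 -0.001 0 0.04 0.03;0 0 0 -0.001 0 0.08 0.03;0 0 0 -0.001 0 0.1 0.03;0 0 0 -0.001 0 0.112 0.03;0 0 0 -0.001 0 0.116 0.03;0 0 0 -0.001 0 0.118 0.03;0 0 0 -0.001 0 0.118 0.03;0 0 0 -0.001 0 0.118 0.03")

```text
time_s: 6.15
position: [560.8, -300.7, 45.8]
tool_rot: [0.001, 0.603, 0.798, 0.0]
wrist_force: [-1.4, -0.4, -1.2]
grip_width: 0.406
grip_force: 40.4
```

Request:
jog_arm(commands="0 0 0 0 0 0.001 0.03;0 0 0 0 0 0.002 0.03;0 0 0 0 0 0.002 0.03")

```text
time_s: 6.45
position: [560.7, -300.8, 44.0]
tool_rot: [0.001, 0.603, 0.798, 0.0]
wrist_force: [-2.5, 1.2, 9.1]
grip_width: 0.413
grip_force: 41.4
```

Contact shows as 9 N. I'm opening, then rising and going back toward the white tin.

Request:
jog_arm(commands="0 0 0 0 0 0 0.0854;0 0 0 0 0 0 0.0854;0 0 0 0 0 0 0.0854;0 0 0 0 0 0 0.0854;0 0 0 0 0 0 0.0854;0 0 0 0 0 -0.02 0.0854;0 0 0 0 0 -0.06 0.0854;0 0 0 0 0 -0.11 0.0854;0 0 0 0 0 -0.116 0.0854;0 0 0 0 0 -0.116 0.0854")

```text
time_s: 7.45
position: [560.9, -300.8, 160.4]
tool_rot: [0.002, 0.603, 0.798, 0.0]
wrist_force: [-0.7, -0.1, 0.3]
grip_width: 0.998
grip_force: 0.0
```

Run:
```python
from h import *
from rig import viewer,bot
print(rel(540.7,208.5,160,86.3))
r=viewer.read_camera("wrist"); cv2.imwrite("pics/wrist3.png",r["pixels"][:,:,::-1])
r=viewer.read_camera("side"); cv2.imwrite("pics/s3.png",r["pixels"][:,:,::-1])
P=cloud(r);m=P[...,2]>55;m[:, :260]=0
hsv=cv2.cvtColor(r["pixels"],cv2.COLOR_RGB2HSV); m=(hsv[...,0]>18)&(hsv[...,0]<32)&(hsv[...,1]>130);m[:230]=0;m[:,:270]=0
print(np.percentile(P[m],[2,50,98],axis=0))
```

```text
(array([0.0026, 0.002 , 0.342 ]), array([ 0.4953,  0.12  , -0.0006]))
[[ 543.42771508 -318.15773179   52.96247893]
 [ 558.77057541 -305.06928323   64.31750351]
 [ 575.53173299 -285.58650063   66.9910586 ]]
```

View pics/wrist3.png

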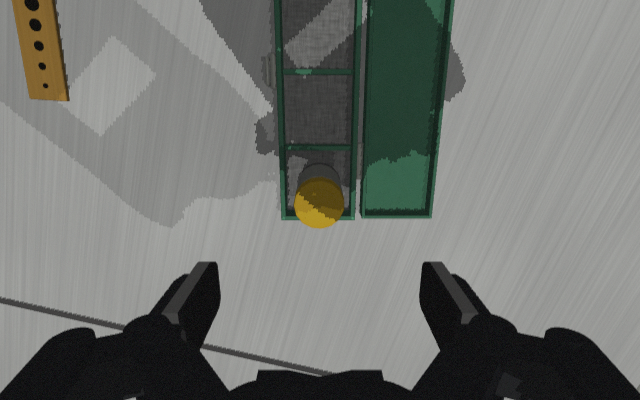

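The yellow tin stands in the last pocket at wrist (319,203), and the depth reading puts its top at about z 64. Next is the white tin.

Request:
jog_arm(commands="0 0 0.08 0.05 0.012 0 0.0854;0 0 0.16 0.1 0.024 0 0.0854;0 0 0.24 0.145 0.035 0 0.0854;0 0 0.342 0.19 0.046 0 0.0854;0 0 0.342 0.24 0.058 0 0.0854;0 0 0.342 0.29 0.07 0 0.0854;0 0 0.342 0.33 0.08 0 0.0854;0 0 0.342 0.38 0.092 0 0.0854;0 0 0.342 0.43 0.104 0 0.0854;0 0 0.342 0.47 0.114 0 0.0854;0 0 0.342 0.495 0.12 0 0.0854;0 0 0.342 0.495 0.12 0 0.0854;0 0 0.342 0.495 0.12 0 0.0854;0 0 0.342 0.495 0.12 0 0.0854;0 0 0.342 0.495 0.12 0.05 0.0854;0 0 0.342 0.495 0.12 0.085 0.0854;0 0 0.342 0.495 0.12 0.098 0.0854;0 0 0.342 0.495 0.12 0.098 0.0854;0 0 0.342 0.495 0.12 0.098 0.0854")

```text
time_s: 9.45
position: [541.0, 208.3, 62.0]
tool_rot: [0.0, 0.73, 0.684, 0.001]
wrist_force: [-0.1, 1.3, 0.2]
grip_width: 0.995
grip_force: 0.0
```

Request:
jog_arm(commands="0 0 0 0 0 0 0.03;0 0 0 0 0 0 0.03;0 0 0 0 0 0 0.03;0 0 0 0 0 0 0.03;0 0 0 0 0 0 0.03;0 0 0 0 0 0 0.03;0 0 0 0 0 0 0.03;0 0 0 0 0 0 0.03")

```text
time_s: 10.25
position: [540.4, 208.7, 61.5]
tool_rot: [0.0, 0.73, 0.684, 0.0]
wrist_force: [-1.2, -1.3, 6.0]
grip_width: 0.409
grip_force: 39.4
```

```bash
python3 -c "
from h import *
print(rel(544.3,-243.4,160,105.9))"
```

```text
(array([ 9.00e-04, -2.00e-04, -3.42e-01]), array([-0.4508,  0.0331, -0.0986]))
```

Request:
jog_arm(commands="0 0 0 0 0 -0.03 0.03;0 0 0 0 0 -0.07 0.03;0 0 0 0 0 -0.1 0.03;0 0 -0.08 -0.04 0.003 -0.1 0.03;0 0 -0.16 -0.08 0.006 -0.1 0.03;0 0 -0.23 -0.13 0.01 -0.1 0.03;0 0 -0.342 -0.18 0.013 -0.1 0.03;0 0 -0.342 -0.23 0.017 -0.1 0.03;0 0 -0.342 -0.28 0.021 -0.1 0.03;0 0 -0.342 -0.33 0.024 -0.1 0.03;0 0 -0.342 -0.37 0.027 -0.1 0.03;0 0 -0.342 -0.41 0.03 -0.1 0.03;0 0 -0.342 -0.44 0.032 -0.1 0.03;0 0 -0.342 -0.451 0.033 -0.1 0.03;0 0 -0.342 -0.451 0.033 -0.1 0.03;0 0 -0.342 -0.451 0.033 -0.1 0.03;0 0 -0.342 -0.451 0.033 -0.1 0.03")

```text
time_s: 11.95
position: [544.0, -242.3, 160.7]
tool_rot: [-0.0, 0.602, 0.798, 0.0]
wrist_force: [-0.1, -0.3, -1.8]
grip_width: 0.409
grip_force: 40.6
```

```bash
python3 -c "
from h import *
print(rel(544.3,-243.4,42,105.9))"
```

```text
(array([-0.0002, -0.0005,  0.0012]), array([-0.0012, -0.    ,  0.1187]))
```

Request:
jog_arm(commands="0 0 0 -0.001 0 0.04 0.03;0 0 0 -0.001 0 0.08 0.03;0 0 0 -0.001 0 0.1 0.03;0 0 0 -0.001 0 0.112 0.03;0 0 0 -0.001 0 0.116 0.03;0 0 0 -0.001 0 0.118 0.03;0 0 0 -0.001 0 0.119 0.03;0 0 0 -0.001 0 0.12 0.03;0 0 0 -0.001 0 0.12 0.03")

```text
time_s: 12.85
position: [544.8, -244.9, 41.6]
tool_rot: [0.001, 0.603, 0.798, 0.0]
wrist_force: [0.3, 0.8, 2.7]
grip_width: 0.412
grip_force: 40.9
```

Request:
jog_arm(commands="0 0 0 0 0 0 0.0854;0 0 0 0 0 0 0.0854;0 0 0 0 0 0 0.0854;0 0 0 0 0 0 0.0854;0 0 0 0 0 0 0.0854;0 0 0 0 0 -0.02 0.0854;0 0 0 0 0 -0.06 0.0854;0 0 0 0 0 -0.11 0.0854;0 0 0 0 0 -0.12 0.0854;0 0 0 0 0 -0.12 0.0854")

```text
time_s: 13.85
position: [545.0, -245.0, 162.6]
tool_rot: [0.002, 0.603, 0.798, 0.0]
wrist_force: [-0.7, 0.1, 0.1]
grip_width: 0.998
grip_force: 0.0
```

```bash
python3 -c "
from h import *
print(rel(533.3,150,61,86.3))"
```

```text
(array([0.0031, 0.0022, 0.342 ]), array([0.3834, 0.0967, 0.1008]))
```

Request:
jog_arm(commands="0 0 0.08 0.04 0.01 0 0.0854;0 0 0.16 0.08 0.02 0 0.0854;0 0 0.24 0.12 0.03 0 0.0854;0 0 0.342 0.16 0.04 0 0.0854;0 0 0.342 0.21 0.053 0 0.0854;0 0 0.342 0.26 0.065 0 0.0854;0 0 0.342 0.3 0.076 0 0.0854;0 0 0.342 0.34 0.086 0 0.0854;0 0 0.342 0.37 0.093 0 0.0854;0 0 0.342 0.3835 0.0965 0 0.0854;0 0 0.342 0.3835 0.0965 0 0.0854;0 0 0.342 0.3835 0.0965 0 0.0854;0 0 0.342 0.3835 0.0965 0.05 0.0854;0 0 0.342 0.3835 0.0965 0.085 0.0854;0 0 0.342 0.3835 0.0965 0.1 0.0854;0 0 0.342 0.3835 0.0965 0.1 0.0854;0 0 0.342 0.3835 0.0965 0.1 0.0854")

```text
time_s: 15.55
position: [532.8, 150.2, 61.8]
tool_rot: [0.0, 0.73, 0.684, 0.001]
wrist_force: [-0.0, -0.7, 1.0]
grip_width: 1.0
grip_force: 0.0
```

Request:
jog_arm(commands="0 0 0 0 0 0 0.03;0 0 0 0 0 0 0.03;0 0 0 0 0 0 0.03;0 0 0 0 0 0 0.03;0 0 0 0 0 0 0.03;0 0 0 0 0 0 0.03;0 0 0 0 0 0 0.03;0 0 0 0 0 0 0.03")

```text
time_s: 16.35
position: [532.4, 150.8, 61.5]
tool_rot: [0.0, 0.73, 0.684, 0.0]
wrist_force: [-1.3, -0.9, 5.8]
grip_width: 0.412
grip_force: 39.3
```

```bash
python3 -c "
from h import *
print(rel(528.4,-187.6,160,105.9))"
```

```text
(array([ 1.100e-03, -1.000e-04, -3.419e-01]), array([-0.3379,  0.0179, -0.0985]))
```

Request:
jog_arm(commands="0 0 0 0 0 -0.03 0.03;0 0 0 0 0 -0.07 0.03;0 0 0 0 0 -0.1 0.03;0 0 -0.08 -0.04 0.002 -0.1 0.03;0 0 -0.16 -0.08 0.004 -0.1 0.03;0 0 -0.23 -0.12 0.006 -0.1 0.03;0 0 -0.342 -0.16 0.008 -0.1 0.03;0 0 -0.342 -0.21 0.011 -0.1 0.03;0 0 -0.342 -0.25 0.013 -0.1 0.03;0 0 -0.342 -0.29 0.015 -0.1 0.03;0 0 -0.342 -0.32 0.017 -0.1 0.03;0 0 -0.342 -0.338 0.018 -0.1 0.03;0 0 -0.342 -0.338 0.018 -0.1 0.03;0 0 -0.342 -0.338 0.018 -0.1 0.03;0 0 -0.342 -0.338 0.018 -0.1 0.03")

```text
time_s: 17.85
position: [528.2, -186.6, 160.7]
tool_rot: [-0.0, 0.602, 0.798, 0.0]
wrist_force: [0.5, -0.7, -1.2]
grip_width: 0.406
grip_force: 40.5
```

Request:
jog_arm(commands="0 0 0 -0.001 0 0.04 0.03;0 0 0 -0.001 0 0.08 0.03;0 0 0 -0.001 0 0.1 0.03;0 0 0 -0.001 0 0.112 0.03;0 0 0 -0.001 0 0.116 0.03;0 0 0 -0.001 0 0.118 0.03;0 0 0 -0.001 0 0.119 0.03;0 0 0 -0.001 0 0.12 0.03;0 0 0 -0.001 0 0.12 0.03")

```text
time_s: 18.75
position: [529.0, -189.0, 41.6]
tool_rot: [0.001, 0.603, 0.798, 0.0]
wrist_force: [-0.9, 0.7, 3.2]
grip_width: 0.413
grip_force: 40.9
```

Request:
jog_arm(commands="0 0 0 0 0 0 0.0854;0 0 0 0 0 0 0.0854;0 0 0 0 0 0 0.0854;0 0 0 0 0 0 0.0854;0 0 0 0 0 0 0.0854;0 0 0 0 0 -0.02 0.0854;0 0 0 0 0 -0.06 0.0854;0 0 0 0 0 -0.11 0.0854;0 0 0 0 0 -0.12 0.0854;0 0 0 0 0 -0.12 0.0854")

```text
time_s: 19.75
position: [529.2, -189.1, 162.5]
tool_rot: [0.002, 0.603, 0.798, 0.0]
wrist_force: [-0.7, 0.1, -1.3]
grip_width: 1.004
grip_force: 0.0
```

```bash
python3 -c "
from h import *
print(rel(528.5,97,61,86.3))"
```

```text
(array([0.0033, 0.0019, 0.3421]), array([0.2756, 0.0774, 0.101 ]))
```

Request:
jog_arm(commands="0 0 0.08 0.04 0.011 0 0.0854;0 0 0.16 0.08 0.022 0 0.0854;0 0 0.24 0.12 0.034 0 0.0854;0 0 0.342 0.16 0.045 0 0.0854;0 0 0.342 0.2 0.056 0 0.0854;0 0 0.342 0.24 0.067 0 0.0854;0 0 0.342 0.265 0.075 0 0.0854;0 0 0.342 0.2755 0.0775 0 0.0854;0 0 0.342 0.2755 0.0775 0 0.0854;0 0 0.342 0.2755 0.0775 0 0.0854;0 0 0.342 0.2755 0.0775 0.05 0.0854;0 0 0.342 0.2755 0.0775 0.085 0.0854;0 0 0.342 0.2755 0.0775 0.1 0.0854;0 0 0.342 0.2755 0.0775 0.1 0.0854;0 0 0.342 0.2755 0.0775 0.1 0.0854")

```text
time_s: 21.25
position: [527.9, 96.5, 61.1]
tool_rot: [0.0, 0.73, 0.683, 0.0]
wrist_force: [1.2, -0.2, 0.5]
grip_width: 1.002
grip_force: 0.0
```

Request:
jog_arm(commands="0 0 0 0 0 0 0.03;0 0 0 0 0 0 0.03;0 0 0 0 0 0 0.03;0 0 0 0 0 0 0.03;0 0 0 0 0 0 0.03;0 0 0 0 0 0 0.03;0 0 0 0 0 0 0.03;0 0 0 0 0 0 0.03")

```text
time_s: 22.05
position: [527.9, 97.5, 61.4]
tool_rot: [0.0, 0.73, 0.684, 0.0]
wrist_force: [-0.9, -0.7, 5.6]
grip_width: 0.412
grip_force: 39.4
```

```bash
python3 -c "
from h import *
print(rel(512.6,-131.8,160,105.9))"
```

```text
(array([ 1.000e-03,  1.000e-04, -3.419e-01]), array([-0.2298, -0.0004, -0.0986]))
```

Request:
jog_arm(commands="0 0 0 0 0 -0.03 0.03;0 0 0 0 0 -0.07 0.03;0 0 0 0 0 -0.1 0.03;0 0 -0.08 -0.04 0 -0.1 0.03;0 0 -0.16 -0.08 0 -0.1 0.03;0 0 -0.24 -0.12 0 -0.1 0.03;0 0 -0.342 -0.16 0 -0.1 0.03;0 0 -0.342 -0.19 0 -0.1 0.03;0 0 -0.342 -0.22 0 -0.1 0.03;0 0 -0.342 -0.23 0 -0.1 0.03;0 0 -0.342 -0.23 0 -0.1 0.03;0 0 -0.342 -0.23 0 -0.1 0.03;0 0 -0.342 -0.23 0 -0.1 0.03")

```text
time_s: 23.35
position: [512.7, -131.0, 160.7]
tool_rot: [-0.0, 0.602, 0.798, 0.0]
wrist_force: [-0.5, 0.4, -0.6]
grip_width: 0.409
grip_force: 40.3
```

Request:
jog_arm(commands="0 0 0 -0.001 0 0.04 0.03;0 0 0 -0.001 0 0.08 0.03;0 0 0 -0.001 0 0.1 0.03;0 0 0 -0.001 0 0.112 0.03;0 0 0 -0.001 0 0.116 0.03;0 0 0 -0.001 0 0.118 0.03;0 0 0 -0.001 0 0.119 0.03;0 0 0 -0.001 0 0.12 0.03;0 0 0 -0.001 0 0.12 0.03")

```text
time_s: 24.25
position: [513.5, -133.2, 41.5]
tool_rot: [0.001, 0.603, 0.798, 0.0]
wrist_force: [1.6, 0.1, 3.2]
grip_width: 0.411
grip_force: 40.7
```

Open and go well clear upward, then back toward the base to unblock the cameras.

Request:
jog_arm(commands="0 0 0 0 0 0 0.0854;0 0 0 0 0 0 0.0854;0 0 0 0 0 0 0.0854;0 0 0 0 0 0 0.0854;0 0 0 0 0 0 0.0854;0 0 0 0 0 -0.02 0.0854;0 0 0 0 0 -0.06 0.0854;0 0 0 0 0 -0.11 0.0854;0 0 0 0 0 -0.16 0.0854;0 0 0 0 0 -0.2 0.0854;0 0 0 0.04 -0.03 -0.2 0.0854;0 0 0 0.08 -0.06 -0.2 0.0854;0 0 0 0.12 -0.09 -0.2 0.0854;0 0 0 0.15 -0.12 -0.2 0.0854;0 0 0 0.15 -0.15 -0.2 0.0854;0 0 0 0.15 -0.15 -0.2 0.0854;0 0 0 0.15 -0.15 -0.2 0.0854")

```text
time_s: 25.95
position: [327.9, -30.0, 241.1]
tool_rot: [0.001, 0.603, 0.798, 0.0]
wrist_force: [0.1, 0.0, -0.3]
grip_width: 0.998
grip_force: 0.0
```

Run:
```python
from h import *
from rig import viewer
a=viewer.read_camera("top");b=viewer.read_camera("side")
P=cloud(a); m=(P[...,2]>55)&(P[...,2]<95); m[:,:300]=0; m[:150]=0; m[230:]=0
k,l,s,c=cv2.connectedComponentsWithStats(m.astype(np.uint8))
for i in range(1,k):
    if s[i,4]>50: print(c[i],np.median(P[l==i],0),cast(a,c[i],64),a["pixels"][l==i].mean(0),np.ptp(P[l==i][:,2]))
A=cv2.resize(a["pixels"][120:250,120:470],(798,296));B=cv2.resize(b["pixels"][90:360,180:460],(300,289))
o=np.zeros((590,798,3),np.uint8);o[:296]=A;o[296:585,:300]=B;cv2.imwrite("pics/end.png",o[:,:,::-1])
```

```text
[445.39194139 175.57875458] [ 559.72499478 -298.21466048   63.53580005] [[ 560.26780595 -297.99372623]] [168.72161172 145.95604396  68.15384615] 13.775292555306073
[417.75       183.72794118] [ 544.55046455 -243.77419839   63.06234655] [[ 544.95297144 -243.24829834]] [172.53308824 175.47426471 172.33088235] 13.28257017800641
[389.93065693 192.11678832] [ 529.47435018 -188.72678331   63.46527839] [[ 529.26586428 -188.46501324]] [51.35036496 52.78832117 52.08394161] 12.866123450407265
[361.57358491 200.48679245] [ 514.44723334 -133.35446693   63.26944594] [[ 513.72211903 -132.96614655]] [ 65.09433962  95.64150943 163.91320755] 12.796465196531088
```

View pics/end.png

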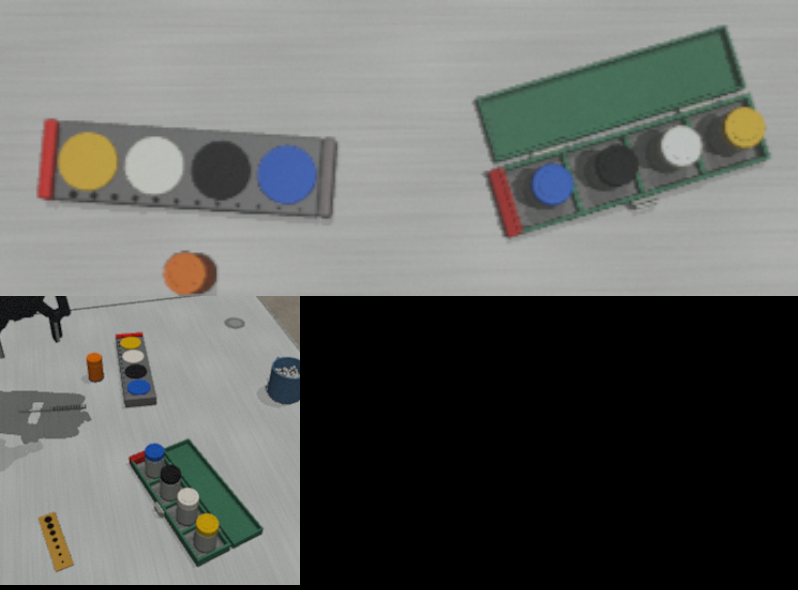

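The final views show all four tins upright and within about 2 mm of their pocket centres. From the red end the order is blue, black, white, yellow, with tops at about z 63–64. The orange tin is untouched.

```bash
python3 -c "
from rig import bot
print(bot.hand_in())"
```

```text
the job is handed in; nothing more can be done
None
```

All four tins are standing upright in the case in reverse order (blue beside the red end, then black, white and yellow), and I handed the job in at about 26 s.

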